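# Inspect the undersides of two cast cabinet feet

## Robot

A 6-joint arm with a two-finger parallel gripper is mounted at the origin on a cart in front of the work surface, level with it; the furniture and walls round the work are solid. World frame = base frame: x ahead of the robot, y to its left, z up, the work surface at z = 0. Lengths are in m, angles in rad, forces in N, time in s.
With the tool pointing down it reaches from about 0.35 to 0.975 m from the base axis. Payload 17.4 kg.
Tool frame: the origin (TCP) lies at the very end of the fingers, on their centre line; the grasp point (between the pads) lies 19 mm behind it; z points along the fingers, y is the line along which they close (so a half turn about z gives the same grasp; the last joint's range is limited). The gripper opens to 85 mm and grips with 20 to 120 N. Pads are 22 mm wide; open, the fingers measure 114 mm over their backs; the gripper's body (76 mm by 85 mm) begins 54 mm behind the grasp point. The pads swing forward as they close: fully open they stand 13 mm farther back than shut.
Start: joints at [-1.242, 0.116, 1.442, -0, 1.584, -0.038], TCP at [0.242, -0.63, 0.231] pointing down, gripper open.
Joint ranges: [-2.83, 2.83], [-0.83, 2.19], [0.07, 2.5], [-1.14, 4.28], [0.01, 3], [-2.97, 2.97]. Speed limits (rad/s): [1.89, 1.89, 2.22, 3.14, 3.14, 3.14].

## Interface

Orientations are given as [roll, pitch, yaw] about the fixed x, y, z axes, in that order (R = Rz(yaw) Ry(pitch) Rx(roll)).
In Python, from cell import manip gives the robot as it stands.
- The arm moves only by the tool send_rows, never from a script. Its argument "increments" is a list of rows, each a list of 3 entries, a list of its own where there are three numbers: the turn, a rotation vector about the tool's x, y, z in units of 5 degrees (1.0 is 5 degrees), then the shift along the tool's x, y, z in units of 40 mm (1.0 is 40 mm), then the finger opening in mm, from 0 to 85.4. A call has 1 to 5 rows; each row is the pose to reach, as a shift and turn from the pose commanded when the call began, along the tool's axes at that moment; what a row does not reach only later rows make up. A row lasts 1/12 s, in which the tool goes at most 41.7 mm and 7.16 degrees, less where a joint would pass 70% of its speed; a pose out of reach is approached as far as the arm can. A call with a gripper value outside its range is refused whole. The fingers move at their own pace and stop on an object; "squeeze" is the grip in N (left out, the last holds). Time passes only in rows, so rows that repeat a pose let the fingers close. It gives the time, the measured TCP pose, the force, the opening and the grip force at its end, in the units of the state.
- manip.state(): the state, without advancing time (a new reading comes with each control period).
- manip.grab_frame(name): name is "side" or "top" or "wrist"; returns a dict with "frame" (400x640x3 uint8, red, green, blue), "fx", "fy", "cx", "cy" (pixels), "rvec" (rotation vector, rad) and "tvec" (3), from world to camera coordinates, as OpenCV has them. Camera axes: x right, y down, z forward; pixel columns grow to the right and rows downward; lengths in m; the calibration is good to about 2 mm. The wrist camera is an equidistant fisheye: a pixel r from the principal point sees the ray r / f radians off the axis. A picture is of the moment at which its call begins. There is no depth.
- manip.job_done(): hands the job in; it is judged then, once.
The state is a dict: "t": time; "joints": joint angles; "dq": joint speeds; "tau": joint torques, N m; "eef_pos": TCP position; "orientation": TCP orientation; "contact_force": force on the tool from outside, world axes, zero at the start; "ft_torque": the same for the moment, N m; "grip_width": opening from 0.0 (shut) to 1.0 (fully open); "gripper_force": force on a finger pad.
Only numpy, scipy, OpenCV 4.12 (cv2) and the standard library are available. Lean on these libraries where they do the work, as an engineer would, in place of code of your own. Each camera call takes 0.05 s, during which the arm holds its last target. There are 200 camera calls.

## Task

Turn each of the two cast metal cabinet feet over, so that it stands hollow side up, and check by eye or touch whether it has a screw boss in its hollow. Set any foot without a boss in the wooden tray, and leave any sound one standing on the worktop outside the tray, all of them hollow side up. Set them down gently rather than dropping them, and leave the other things where they lie.

Things in the scene. Friction and masses are not known exactly. Their poses are not given: they have to be found in the camera images.
- foot_a_mid (a point): centre (half-way up) of one of the two cast aluminium cabinet feet: a hollow block 50 mm along x, 64 mm along y, 40 mm high along z, 0.1 to 0.2 kg, plain flat sides, closed flat top 5 mm thick. It starts hollow side down on the worktop, z up, x roughly along world x; turned over, its z points down. It also stands steadily on its 50 x 40 mm ends.
- foot_b_mid (a point): centre (half-way up) of one of the two cast aluminium cabinet feet: a hollow block 50 mm along x, 64 mm along y, 40 mm high along z, 0.1 to 0.2 kg, plain flat sides, closed flat top 5 mm thick. It starts hollow side down on the worktop, z up, x roughly along world x; turned over, its z points down. It also stands steadily on its 50 x 40 mm ends.
- foot_a: the same foot as foot_a_mid; origin at the middle of its open end, z to its closed top. The hollow is 42 x 56 mm, 35 mm deep. If sound, a round boss 18 mm across stands in the middle of the hollow, from its floor to 2 mm below the rim; if faulty, the hollow is bare to its floor. foot_a_core is the middle of the boss (z 19 mm) or, without boss, of the floor (z 36 mm); its place is not given.
- foot_b: the same foot as foot_b_mid; origin at the middle of its open end, z to its closed top. The hollow is 42 x 56 mm, 35 mm deep. If sound, a round boss 18 mm across stands in the middle of the hollow, from its floor to 2 mm below the rim; if faulty, the hollow is bare to its floor. foot_b_core is the middle of the boss (z 19 mm) or, without boss, of the floor (z 36 mm); its place is not given.
- tray: dark wooden reject tray, fixed to the worktop, open on top, 140 x 140 mm outside and 22 mm high, walls 6 mm, floor 6 mm thick; origin at the centre of its underside, x and y along its sides
- pencil: red pencil, 142 mm long, 7 mm thick, lying on the worktop; a bystander, origin at the centre of its underside
- teaspoon: metal teaspoon, 138 mm long, 12 mm high, lying on the worktop; a bystander, origin at the centre of its underside
- match_box: match box, 36 x 53 x 15 mm, lying flat; a bystander, origin at the centre of its underside
- cork: wine cork 23 mm across and 44 mm high, standing on end; a bystander, origin at the centre of its underside
Not all that is in view belongs to the job. Leave any purple look-alike of the foot_b alone. Of the things shaped like the tray, the wooden one is meant.

How it is judged:
On the way, in this order (a step that is already met when the one before it is completed fails the run):
1. one foot has been turned over and stands, released and at rest, hollow side up (((angle between foot_a_mid's own z axis and vertical above 3 rad and contact force between the fingers and foot_a below 0.1 N and linear speed of foot_a below 0.02 m/s and height (world z) of foot_a_mid below 0.032 m) or (angle between foot_b_mid's own z axis and vertical above 3 rad and contact force between the fingers and foot_b below 0.1 N and linear speed of foot_b below 0.02 m/s and height (world z) of foot_b_mid below 0.032 m))), for 0.2 s.
2. both feet have been turned over and stand, released and at rest, hollow side up (angle between each of foot_a_mid, foot_b_mid's own z axis and vertical above 3 rad and contact force between the fingers and foot_a below 0.1 N and linear speed of each of foot_a, foot_b below 0.02 m/s and height (world z) of each of foot_a_mid, foot_b_mid below 0.032 m and contact force between the fingers and foot_b below 0.1 N), for 0.2 s.
At the end, for the whole second after the job is handed in: Both feet are hollow side up (level within 8 degrees), released and at rest; every foot without a boss stands flat on the tray's floor, its centre within 45 mm of the tray's centre along each side, and every foot with a boss stands flat on the worktop outside the tray (all of step 2 and ((z of foot_a_core in the frame of foot_a below 0.026 m and height (world z) of foot_a_mid below 0.0232 m and (x of foot_a_mid in the frame of tray above 0.08 m or x of foot_a_mid in the frame of tray below -0.08 m or y of foot_a_mid in the frame of tray above 0.08 m or y of foot_a_mid in the frame of tray below -0.08 m)) or (z of foot_a_core in the frame of foot_a above 0.026 m and x of foot_a_mid in the frame of tray between -0.045 and 0.045 m and y of foot_a_mid in the frame of tray between -0.045 and 0.045 m)) and ((z of foot_b_core in the frame of foot_b below 0.026 m and height (world z) of foot_b_mid below 0.0232 m and (x of foot_b_mid in the frame of tray above 0.08 m or x of foot_b_mid in the frame of tray below -0.08 m or y of foot_b_mid in the frame of tray above 0.08 m or y of foot_b_mid in the frame of tray below -0.08 m)) or (z of foot_b_core in the frame of foot_b above 0.026 m and x of foot_b_mid in the frame of tray between -0.045 and 0.045 m and y of foot_b_mid in the frame of tray between -0.045 and 0.045 m))); the robot touches nothing.
It fails at once if the pencil is pushed more than 30 mm from its place (distance of pencil from where it was at the start of the episode above 0.03 m).
It fails at once if the teaspoon is pushed more than 30 mm from its place (distance of teaspoon from where it was at the start of the episode above 0.03 m).
It fails at once if the match box is pushed more than 30 mm from its place (distance of match_box from where it was at the start of the episode above 0.03 m).
It fails at once if the cork is pushed more than 30 mm from its place (distance of cork from where it was at the start of the episode above 0.03 m).
It fails at once if a foot is dropped or knocked: it moves faster than 0.8 m/s while out of the fingers ((linear speed of foot_a above 0.8 m/s and contact force between the fingers and foot_a below 0.1 N) or (linear speed of foot_b above 0.8 m/s and contact force between the fingers and foot_b below 0.1 N)).
It also fails if it takes over 72 s, if anything falls off the work surface, if the arm or the gripper's body presses on something with over 40 N, if the wrist force passes 120 N, or if a joint passes its speed limit or range.

## Working session

There is one attempt and no reset: what is moved stays moved. The work goes in short steps, Python scripts to look and compute and a tool call to move; the robot and the scene stay as the last step left them, time stands still between calls to the robot, and variables do not carry over. Pictures are saved under pics/ and viewed, at most 10 in all, crops included, and the job is handed in when it is done.

Besides the shell and the picture viewer there is one more tool, called after "Request:" as a command line: name --argument value ..., lists and objects as JSON in quotes. send_rows: Moves the arm, as the interface text tells. Its arguments: {"type":"object","properties":{"increments":{"type":"array","items":{"type":"array"}},"squeeze":{"type":"number"}},"required":["increments"]}

```bash
ls; mkdir -p pics
python3 - <<'E'
from cell import manip
import cv2,numpy as np
ims=[]
for n in("top","side"):
    f=manip.grab_frame(n); np.savez(n+".npz",**f); print(n,f["fx"],f["cx"],f["cy"],f["rvec"],f["tvec"])
    cv2.imwrite(f"pics/{n}0.png",f["frame"][:,:,::-1])
print(manip.state())
E
```

```text
pics
top 458.7116172483044 321.94146644494083 190.73133208639965 [ 2.08646902 -2.14329048  0.20537329] [-0.08895942  0.49861708  1.746989  ]
side 407.419214762541 315.22617811756726 202.75850232155034 [ 0.57173342 -2.43864132  1.49602086] [0.39979105 0.18418157 1.20668464]
{'t': 0.1, 'joints': array([-1.24179290e+00,  1.16443842e-01,  1.44221866e+00,  6.59049067e-07,
        1.58398900e+00, -3.78349878e-02]), 'dq': array([ 0.00054111, -0.00096959, -0.00135602,  0.00058194,  0.00041104,
       -0.00035971]), 'tau': array([ 2.22178540e-03, -7.33664131e+01, -6.33790612e+01, -1.43197722e-04,
        5.23449547e-03,  1.10069624e-05]), 'eef_pos': array([ 0.24201295, -0.62993594,  0.23061953]), 'orientation': array([-3.14053458e+00, -4.07106134e-05,  3.66838405e-01]), 'contact_force': array([1.20891532, 0.46439363, 0.22623925]), 'ft_torque': array([-0.02216621,  0.02607124,  0.01991725]), 'gripper_force': 0.0, 'grip_width': 1.002804450922759}
```

View pics/top0.png

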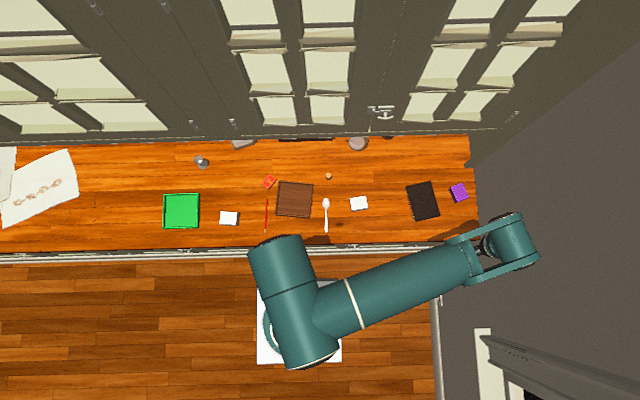

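View pics/side0.png

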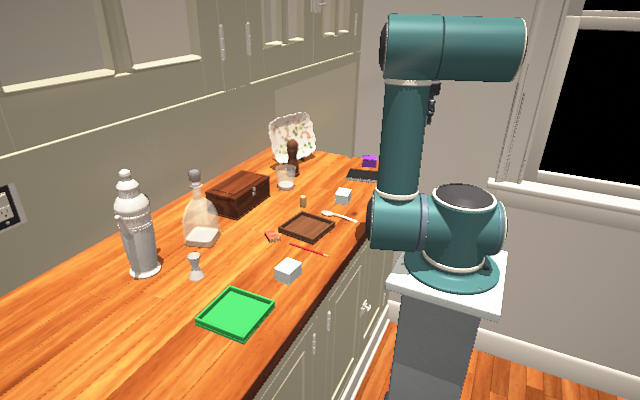

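Candidates, by top-view pixel:
- **Feet:** white blocks at (229,218) and (359,203). The purple block at (459,192) is the look-alike, and the glass and decor behind are not feet.
- **Tray:** wooden at (294,199). The green one at (181,211) is the decoy, and the black one at (422,200) is not wood.

I choose the two white blocks and the brown tray, and measure them next.

```bash
cat > h.py <<'E'
import cv2,numpy as np
from scipy.spatial.transform import Rotation as R
def cast(f,px,z):
    px=np.atleast_2d(np.float64(px)); Rm=R.from_rotvec(f["rvec"]).as_matrix(); c=-Rm.T@f["tvec"]
    d=np.c_[(px[:,0]-f["cx"])/f["fx"],(px[:,1]-f["cy"])/f["fy"],np.ones(len(px))]@Rm
    return c+d*((z-c[2])/d[:,2])[:,None]
def mask_rect(f,m,z):
    c=max(cv2.findContours(m.astype(np.uint8),0,2)[0],key=cv2.contourArea)
    p=cast(f,c[:,0],z)[:,:2].astype(np.float32); (x,y),s,a=cv2.minAreaRect(p); return np.round([x,y,*s,a],4)
E
python3 - <<'E'
from h import *
f=dict(np.load("top.npz")); im=f["frame"]; hsv=cv2.cvtColor(im,cv2.COLOR_RGB2HSV)
def box(x0,x1,y0,y1):
    m=np.zeros(im.shape[:2],bool); m[y0:y1,x0:x1]=1; return m
W=(hsv[...,1]<70)&(hsv[...,2]>120)
for n,b in(("A",(212,248,203,232)),("B",(342,376,190,216))): print(n,mask_rect(f,W&box(*b),.04))
T=(hsv[...,2]<125)&box(270,318,174,222); print("tray",mask_rect(f,T,.022))
print(mask_rect(f,(hsv[...,0]<8)&(hsv[...,1]>190)&box(259,271,195,236),.005),"pencil")
for p in((326,203),(326,231),(269,181),(328,175),(266,200),(266,230)): print(p,cast(f,p,.01)[0].round(3))
a=cv2.resize(im[180:240,200:400],None,fx=4,fy=4,interpolation=2); 
s=np.load("side.npz")["frame"][165:300,260:360]; s=cv2.resize(s,(267,360),interpolation=2)
o=np.zeros((600,800,3),np.uint8); o[:240]=a; o[240:600,:267]=s
cv2.imwrite("pics/crop.png",o[:,:,::-1])
E
```

```text
A [4.00300e-01 2.67400e-01 6.74000e-02 5.24000e-02 8.32569e+01]
B [ 0.4455 -0.2436  0.052   0.0662  8.575 ]
tray [4.69000e-01 8.40000e-03 1.41400e-01 1.39500e-01 8.25913e+01]
[4.19100e-01 1.23800e-01 6.40000e-03 1.16800e-01 8.63579e+01] pencil
(326, 203) [ 0.454 -0.117  0.01 ]
(326, 231) [ 0.342 -0.114  0.01 ]
(269, 181) [0.55 0.11 0.01]
(328, 175) [ 0.568 -0.128  0.01 ]
(266, 200) [0.472 0.122 0.01 ]
(266, 230) [0.352 0.122 0.01 ]
```

View pics/crop.png

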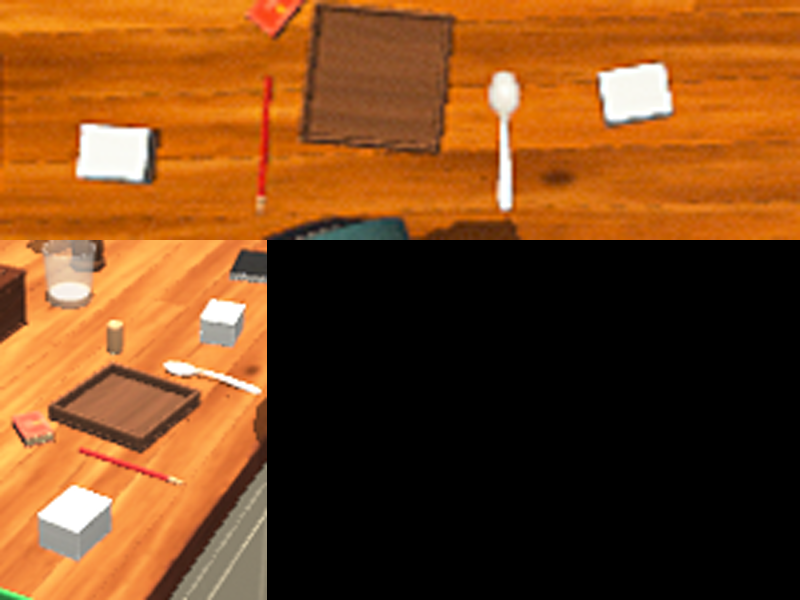

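The crop shows two plain white blocks, A at crop (115,153) and B at (636,94). The rectangles measure about 52x66 mm, which matches 50x64, and the tray measures 141x140 mm. Both choices are confirmed.

Plan for each foot: grip across its 50 mm sides with the tool tilted +45°, turn to −45° so it stands on its end, then regrip and repeat.

```bash
cat > plan.py <<'E'
from h import *
from cell import manip
def rot(yaw,tilt): return R.from_euler("xyz",[180,0,yaw],degrees=True)*R.from_euler("y",tilt,degrees=True)
def now():
    s=manip.state(); return np.array(s["eef_pos"]),R.from_euler("xyz",s["orientation"])
def plan(targets,start=None):
    """targets: (grasp point xyz, yaw deg, tilt deg); prints one increment per call"""
    p,q=start or now()
    for g,yaw,t in targets:
        Q=rot(yaw,t); P=np.array(g)+Q.apply([0,0,.019])
        rv=(q.inv()*Q).as_rotvec(); n=int(np.ceil(max(np.linalg.norm(P-p)/.19,np.degrees(np.linalg.norm(rv))/33,.01)))
        p0=p
        for k in range(1,n+1):
            q1=q*R.from_rotvec(rv/n); p1=p0+(P-p0)*k/n
            print(np.round(np.degrees(rv/n)/5,2).tolist(),np.round(q.inv().apply(p1-p)/.04,2).tolist(), "mm",round(np.linalg.norm(p1-p)*1e3))
            q,p=q1,p1
        print("--",g,yaw,t)
    return p,q
def st():
    s=manip.state(); q=R.from_euler("xyz",s["orientation"]); print(round(s["t"],2),"grasp",(np.array(s["eef_pos"])-q.apply([0,0,.019])).round(4),"F",np.round(s["contact_force"],1),"w",round(s["grip_width"]*85.4,1),"g",round(s["gripper_force"],1),"q",np.round(s["joints"],2))
E
python3 - <<'E'
from plan import *
plan([([.4455,-.2436,.18],98.6,45),([.4455,-.2436,.08],98.6,45),([.4455,-.2436,.026],98.6,45)])
E
```

```text
[2.02, 2.52, -4.89] [2.76, -2.51, 0.54] mm 151
[2.02, 2.52, -4.89] [3.29, -1.0, 1.53] mm 151
[2.02, 2.52, -4.89] [2.93, 0.7, 2.26] mm 151
-- [0.4455, -0.2436, 0.18] 98.6 45
[-0.0, -0.0, 0.0] [-1.77, -0.0, 1.77] mm 100
-- [0.4455, -0.2436, 0.08] 98.6 45
[-0.0, -0.0, 0.0] [-0.95, -0.0, 0.95] mm 54
-- [0.4455, -0.2436, 0.026] 98.6 45
```

Request:
send_rows --increments '[[[2.02,2.52,-4.89],[2.76,-2.51,0.54],85],[[2.02,2.52,-4.89],[2.76,-2.51,0.54],85],[[2.02,2.52,-4.89],[2.76,-2.51,0.54],85],[[2.02,2.52,-4.89],[2.76,-2.51,0.54],85],[[2.02,2.52,-4.89],[2.76,-2.51,0.54],85]]'

```text
t: 0.52
eef_pos: [0.3104, -0.4937, 0.2084]
orientation: [-3.012, -0.255, 0.788]
contact_force: [-0.3, -0.0, -0.8]
grip_width: 0.995
gripper_force: 0.0
```

Request:
send_rows --increments '[[[2.02,2.52,-4.89],[3.29,-1.0,1.53],85],[[2.02,2.52,-4.89],[3.29,-1.0,1.53],85],[[2.02,2.52,-4.89],[3.29,-1.0,1.53],85],[[2.02,2.52,-4.89],[3.29,-1.0,1.53],85],[[2.02,2.52,-4.89],[3.29,-1.0,1.53],85]]'

```text
t: 0.93
eef_pos: [0.3773, -0.3609, 0.1867]
orientation: [-2.998, -0.535, 1.211]
contact_force: [-0.3, -0.4, -1.3]
grip_width: 0.993
gripper_force: 0.0
```

Request:
send_rows --increments '[[[2.02,2.52,-4.89],[2.93,0.7,2.26],85],[[2.02,2.52,-4.89],[2.93,0.7,2.26],85],[[2.02,2.52,-4.89],[2.93,0.7,2.26],85],[[2.02,2.52,-4.89],[2.93,0.7,2.26],85],[[2.02,2.52,-4.89],[2.93,0.7,2.26],85]]'

```text
t: 1.35
eef_pos: [0.4443, -0.2279, 0.165]
orientation: [3.139, -0.79, 1.73]
contact_force: [-0.4, -0.4, -0.6]
grip_width: 0.995
gripper_force: 0.0
```

Run:
```python
from plan import *
st(); plan([([.4455,-.2436,.08],98.6,45),([.4455,-.2436,.026],98.6,45)])
f=manip.grab_frame("wrist"); print(f["fx"],f["cx"],f["cy"]); cv2.imwrite("pics/w1.png",f["frame"][:,:,::-1])
```

```text
1.35 grasp [ 0.4464 -0.2412  0.1784] F [-0.4 -0.4 -0.6] w 84.9 g 0.0 q [-0.78  0.13  1.68  0.48  1.97 -0.89]
[-0.05, -0.05, 0.07] [-1.79, -0.03, 1.69] mm 98
-- [0.4455, -0.2436, 0.08] 98.6 45
[0.0, 0.0, -0.0] [-0.95, -0.0, 0.95] mm 54
-- [0.4455, -0.2436, 0.026] 98.6 45
309.70691628693146 322.9760949084727 201.4623070296841
```

View pics/w1.png

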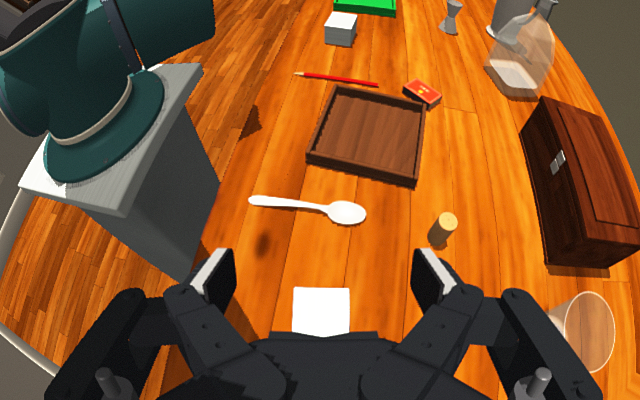

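The wrist view shows foot B centred between the open fingers at (321,310), with spoon (310,208) and cork (445,228) well clear. I go down and grip.

Request:
send_rows --increments '[[[-0.05,-0.05,0.07],[-1.79,-0.03,1.69],85],[[-0.05,-0.05,0.07],[-1.79,-0.03,1.69],85],[[-0.05,-0.05,0.07],[-1.79,-0.03,1.69],85],[[-0.05,-0.05,0.07],[-1.79,-0.03,1.69],85]]'

```text
t: 1.73
eef_pos: [0.4412, -0.2337, 0.0656]
orientation: [-3.135, -0.784, 1.707]
contact_force: [0.3, 0.2, 0.0]
grip_width: 0.993
gripper_force: 0.0
```

Request:
send_rows --increments '[[[0,0,0],[-0.4,0,0.4],85],[[0,0,0],[-0.7,0,0.7],85],[[0,0,0],[-0.95,0,0.95],85],[[0,0,0],[-0.95,0,0.95],85],[[0,0,0],[-0.95,0,0.95],85]]'

```text
t: 2.15
eef_pos: [0.4427, -0.234, 0.015]
orientation: [-3.141, -0.781, 1.713]
contact_force: [0.3, -0.9, 1.0]
grip_width: 0.995
gripper_force: 0.0
```

Request:
send_rows --increments '[[[0,0,0],[0,0,0],40],[[0,0,0],[0,0,0],40],[[0,0,0],[0,0,0],40],[[0,0,0],[0,0,0],40],[[0,0,0],[0,0,0],40]]' --squeeze 40

```text
t: 2.57
eef_pos: [0.443, -0.2341, 0.0156]
orientation: [3.14, -0.78, 1.715]
contact_force: [-0.6, -1.7, 7.1]
grip_width: 0.577
gripper_force: 41.6
```

Run:
```python
from plan import *
st(); print(np.degrees(manip.state()["orientation"]))
```

```text
2.57 grasp [ 0.4448 -0.2473  0.0291] F [-0.6 -1.7  7.1] w 49.3 g 41.6 q [-0.79  0.28  1.77  0.44  1.74 -1.  ]
[179.93168147 -44.68696275  98.24167352]
```

Run:
```python
from plan import *
plan([([.4448,-.2473,.13],98.3,45),([.4448,-.246,.13],98.3,-45),([.4448,-.246,.050],98.3,-45),([.4448,-.246,.038],98.3,-45)])
```

```text
[0.02, 0.06, -0.01] [1.78, 0.0, -1.79] mm 101
-- [0.4448, -0.2473, 0.13] 98.3 45
[0.0, -6.0, 0.0] [-0.15, 0.0, -0.15] mm 9
[0.0, -6.0, 0.0] [-0.21, 0.0, -0.06] mm 9
[0.0, -6.0, 0.0] [-0.21, 0.0, 0.06] mm 9
-- [0.4448, -0.246, 0.13] 98.3 -45
[0.0, 0.0, -0.0] [1.41, -0.0, 1.41] mm 80
-- [0.4448, -0.246, 0.05] 98.3 -45
[0.0, 0.0, 0.0] [0.21, -0.0, 0.21] mm 12
-- [0.4448, -0.246, 0.038] 98.3 -45
```

Request:
send_rows --increments '[[[0,0,0],[0.4,0,-0.4],40],[[0,0,0],[1.0,0,-1.0],40],[[0,0,0],[1.5,0,-1.5],40],[[0,0,0],[1.78,0,-1.79],40]]'

```text
t: 2.9
eef_pos: [0.4431, -0.234, 0.1187]
orientation: [3.139, -0.778, 1.716]
contact_force: [1.1, -0.3, -1.8]
grip_width: 0.582
gripper_force: 41.9
```

Request:
send_rows --increments '[[[0,-1.2,0],[-0.03,0,-0.03],40],[[0,-2.4,0],[-0.06,0,-0.06],40],[[0,-3.6,0],[-0.09,0,-0.09],40],[[0,-4.8,0],[-0.12,0,-0.12],40],[[0,-6,0],[-0.15,0,-0.15],40]]'

```text
t: 3.32
eef_pos: [0.4439, -0.2425, 0.1158]
orientation: [3.141, -0.252, 1.714]
contact_force: [0.2, 0.3, -2.4]
grip_width: 0.582
gripper_force: 41.9
```

Request:
send_rows --increments '[[[0,-1.2,0],[-0.04,0,-0.01],40],[[0,-2.4,0],[-0.08,0,-0.02],40],[[0,-3.6,0],[-0.13,0,-0.04],40],[[0,-4.8,0],[-0.17,0,-0.05],40],[[0,-6,0],[-0.21,0,-0.06],40]]'

```text
t: 3.73
eef_pos: [0.4452, -0.2508, 0.1163]
orientation: [3.14, 0.272, 1.714]
contact_force: [-1.4, -0.2, -2.0]
grip_width: 0.583
gripper_force: 41.9
```

Request:
send_rows --increments '[[[0,-1.2,0],[-0.04,0,0.01],40],[[0,-2.4,0],[-0.08,0,0.02],40],[[0,-3.6,0],[-0.13,0,0.04],40],[[0,-4.8,0],[-0.17,0,0.05],40],[[0,-6,0],[-0.21,0,0.06],40]]'

```text
t: 4.15
eef_pos: [0.4466, -0.2589, 0.1162]
orientation: [3.139, 0.795, 1.713]
contact_force: [-1.2, -0.2, -2.9]
grip_width: 0.584
gripper_force: 41.9
```

Run:
```python
from plan import *
st(); plan([([.4448,-.246,.050],98.3,-45),([.4448,-.246,.038],98.3,-45)])
ims=[]
for n in("side","wrist"):
    f=manip.grab_frame(n);ims.append(f["frame"])
o=np.hstack([cv2.resize(ims[0][130:270,280:420],(400,400),interpolation=2),ims[1][0:400,120:520]])
cv2.imwrite("pics/l1.png",o[:,:,::-1])
```

```text
4.15 grasp [ 0.4446 -0.2455  0.1295] F [-1.2 -0.2 -2.9] w 49.8 g 41.9 q [-0.19 -0.34  2.2  -0.84  1.13 -0.02]
[0.01, 0.11, -0.02] [1.41, -0.0, 1.4] mm 80
-- [0.4448, -0.246, 0.05] 98.3 -45
[0.0, 0.0, -0.0] [0.21, -0.0, 0.21] mm 12
-- [0.4448, -0.246, 0.038] 98.3 -45
```

View pics/l1.png

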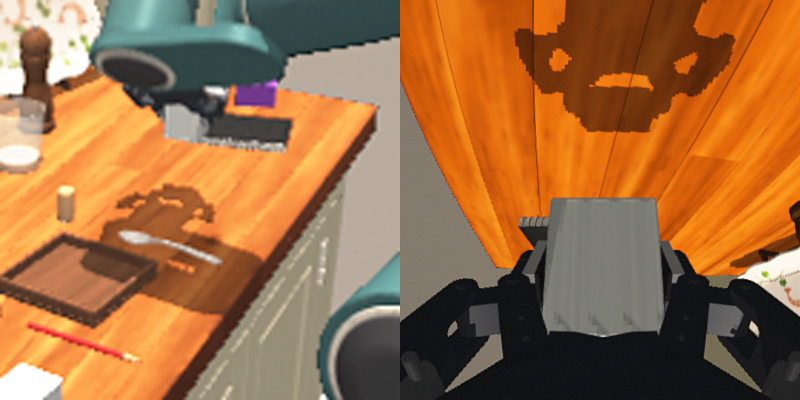

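Foot B is held squarely. The wrist view shows its end face at about (605,265) between the pads. I lower it onto its end.

Request:
send_rows --increments '[[[0,0.1,0],[0.5,0,0.5],40],[[0,0.1,0],[1.0,0,1.0],40],[[0,0.1,0],[1.3,0,1.3],40],[[0,0.1,0],[1.41,0,1.4],40],[[0,0.1,0],[1.41,0,1.4],40]]'

```text
t: 4.67
eef_pos: [0.4457, -0.2595, 0.035]
orientation: [-3.138, 0.778, 1.715]
contact_force: [-0.1, -0.1, -0.6]
grip_width: 0.581
gripper_force: 42.0
```

Request:
send_rows --increments '[[[0,0,0],[0.1,0,0.1],40],[[0,0,0],[0.2,0,0.2],40],[[0,0,0],[0.22,0,0.22],40],[[0,0,0],[0.22,0,0.22],40]]'

```text
t: 5.0
eef_pos: [0.4464, -0.2594, 0.024]
orientation: [3.141, 0.781, 1.713]
contact_force: [-0.0, 0.3, -2.3]
grip_width: 0.577
gripper_force: 42.0
```

Request:
send_rows --increments '[[[0,0,0],[0.02,0,0.02],40],[[0,0,0],[0.02,0,0.02],40]]'

```text
t: 5.17
eef_pos: [0.4465, -0.2593, 0.023]
orientation: [3.141, 0.781, 1.713]
contact_force: [-0.3, -0.8, -2.2]
grip_width: 0.582
gripper_force: 42.0
```

Run:
```python
from plan import *
st()
```

```text
5.17 grasp [ 0.4445 -0.2461  0.0364] F [-0.3 -0.8 -2.2] w 49.7 g 42.0 q [-0.2  -0.2   2.25 -0.91  1.    0.14]
```

Request:
send_rows --increments '[[[0,0,0],[0.02,0,0.02],40],[[0,0,0],[0.02,0,0.02],40]]'

```text
t: 5.33
eef_pos: [0.4463, -0.2593, 0.0216]
orientation: [3.141, 0.781, 1.714]
contact_force: [0.5, -1.0, -1.5]
grip_width: 0.581
gripper_force: 42.0
```

Request:
send_rows --increments '[[[0,0,0],[0.02,0,0.02],40],[[0,0,0],[0.02,0,0.02],40]]'

```text
t: 5.5
eef_pos: [0.4465, -0.2594, 0.0206]
orientation: [3.141, 0.782, 1.714]
contact_force: [0.7, 0.4, -0.3]
grip_width: 0.582
gripper_force: 42.2
```

Request:
send_rows --increments '[[[0,0,0],[0.02,0,0.02],40],[[0,0,0],[0.02,0,0.02],40]]'

```text
t: 5.67
eef_pos: [0.4467, -0.2596, 0.0205]
orientation: [3.141, 0.783, 1.713]
contact_force: [-5.6, 6.3, 12.9]
grip_width: 0.581
gripper_force: 43.6
```

Request:
send_rows --increments '[[[0,0,0],[0.02,0,0.02],40],[[0,0,0],[0.02,0,0.02],40]]'

```text
t: 5.83
eef_pos: [0.4471, -0.2599, 0.0205]
orientation: [3.14, 0.785, 1.712]
contact_force: [-10.5, 9.1, 24.7]
grip_width: 0.585
gripper_force: 44.9
```

Request:
send_rows --increments '[[[0,0,0],[-0.03,0,-0.03],40],[[0,0,0],[-0.03,0,-0.03],75],[[0,0,0],[-0.03,0,-0.03],75],[[0,0,0],[-0.03,0,-0.03],75],[[0,0,0],[-0.03,0,-0.03],75]]'

```text
t: 6.25
eef_pos: [0.4462, -0.2593, 0.0196]
orientation: [-3.141, 0.781, 1.714]
contact_force: [0.5, 0.3, 0.1]
grip_width: 0.878
gripper_force: 0.0
```

Request:
send_rows --increments '[[[0,0,0],[0,0,0],75],[[0,0,0],[0,0,0],75],[[0,0,0],[0,0,-0.7],75],[[0,0,0],[-0.5,0,-1.5],75],[[0,0,0],[-1.5,0,-2.0],75]]'

```text
t: 6.67
eef_pos: [0.4433, -0.2425, 0.1152]
orientation: [-3.137, 0.779, 1.719]
contact_force: [1.2, -1.2, -0.6]
grip_width: 0.878
gripper_force: 0.0
```

Run:
```python
from plan import *
st(); plan([([.445,-.262,.14],98.3,-45),([.445,-.262,.14],98.3,45),([.445,-.262,.07],98.3,45),([.445,-.262,.034],98.3,45)])
```

```text
6.67 grasp [ 0.4414 -0.2293  0.1288] F [ 1.2 -1.2 -0.6] w 75.0 g 0.0 q [-0.16 -0.35  2.2  -0.82  1.16 -0.02]
[-0.02, -0.07, 0.03] [-0.79, -0.03, 0.38] mm 35
-- [0.445, -0.262, 0.14] 98.3 -45
[-0.0, 6.0, 0.0] [0.16, 0.0, -0.16] mm 9
[-0.0, 6.0, 0.0] [0.22, -0.0, -0.06] mm 9
[-0.0, 6.0, 0.0] [0.22, 0.0, 0.06] mm 9
-- [0.445, -0.262, 0.14] 98.3 45
[-0.0, 0.0, -0.0] [-1.24, -0.0, 1.24] mm 70
-- [0.445, -0.262, 0.07] 98.3 45
[-0.0, -0.0, -0.0] [-0.64, -0.0, 0.64] mm 36
-- [0.445, -0.262, 0.034] 98.3 45
```

Request:
send_rows --increments '[[[0,0,0],[-0.4,0,0.19],75],[[0,0,0],[-0.79,-0.03,0.38],75],[[0,0,0],[-0.79,-0.03,0.38],75]]'

```text
t: 6.92
eef_pos: [0.4482, -0.2795, 0.1296]
orientation: [3.138, 0.783, 1.711]
contact_force: [-0.7, 0.7, 1.0]
grip_width: 0.879
gripper_force: 0.0
```

Request:
send_rows --increments '[[[0,1.2,0],[0.03,0,-0.03],75],[[0,2.4,0],[0.06,0,-0.06],75],[[0,3.6,0],[0.09,0,-0.09],75],[[0,4.8,0],[0.12,0,-0.12],75],[[0,6,0],[0.16,0,-0.16],75]]'

```text
t: 7.33
eef_pos: [0.4467, -0.2682, 0.128]
orientation: [3.14, 0.253, 1.714]
contact_force: [0.9, -0.4, -0.2]
grip_width: 0.876
gripper_force: 0.0
```

Request:
send_rows --increments '[[[0,1.2,0],[0.04,0,-0.01],75],[[0,2.4,0],[0.08,0,-0.02],75],[[0,3.6,0],[0.13,0,-0.04],75],[[0,4.8,0],[0.17,0,-0.05],75],[[0,6,0],[0.22,0,-0.06],75]]'

```text
t: 7.75
eef_pos: [0.4453, -0.2596, 0.1279]
orientation: [3.141, -0.271, 1.714]
contact_force: [0.5, 0.8, -0.1]
grip_width: 0.877
gripper_force: 0.0
```

Request:
send_rows --increments '[[[0,1.2,0],[0.04,0,0.01],75],[[0,2.4,0],[0.08,0,0.02],75],[[0,3.6,0],[0.13,0,0.04],75],[[0,4.8,0],[0.17,0,0.05],75],[[0,6,0],[0.22,0,0.06],75]]'

```text
t: 8.17
eef_pos: [0.4439, -0.2507, 0.1276]
orientation: [-3.141, -0.795, 1.714]
contact_force: [-0.4, 0.0, -0.6]
grip_width: 0.883
gripper_force: 0.0
```

Run:
```python
from plan import *
st(); plan([([.445,-.262,.07],98.3,45),([.445,-.262,.034],98.3,45)])
f=manip.grab_frame("wrist")
cv2.imwrite("pics/w2.png",f["frame"][:,:,::-1])
```

```text
8.17 grasp [ 0.4458 -0.2642  0.1409] F [-0.4  0.  -0.6] w 75.4 g 0.0 q [-0.8   0.19  1.68  0.46  1.93 -0.93]
[0.01, -0.11, -0.02] [-1.23, -0.01, 1.28] mm 71
-- [0.445, -0.262, 0.07] 98.3 45
[-0.0, -0.0, -0.0] [-0.64, -0.0, 0.64] mm 36
-- [0.445, -0.262, 0.034] 98.3 45
```

View pics/w2.png

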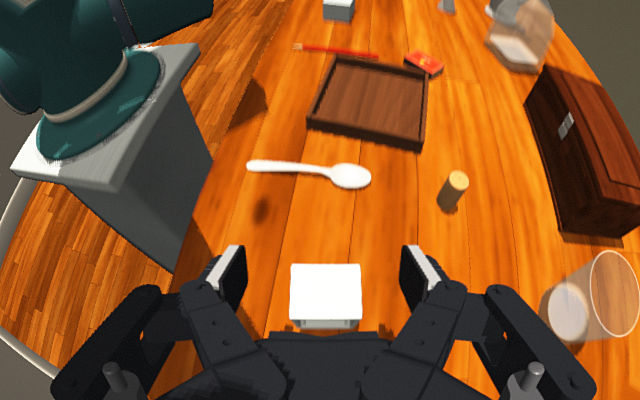

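Foot B stands on its end, centred between the fingers at (326,292). I grip it for the second turn.

Request:
send_rows --increments '[[[0,-0.1,0],[-0.4,0,0.4],75],[[0,-0.1,0],[-0.8,0,0.8],75],[[0,-0.1,0],[-1.23,0,1.28],75],[[0,-0.1,0],[-1.23,0,1.28],75]]'

```text
t: 8.55
eef_pos: [0.4421, -0.2473, 0.0523]
orientation: [-3.135, -0.784, 1.71]
contact_force: [-0.6, 0.4, -1.2]
grip_width: 0.873
gripper_force: 0.0
```

Request:
send_rows --increments '[[[0,0,0],[-0.3,0,0.3],75],[[0,0,0],[-0.6,0,0.6],75],[[0,0,0],[-0.64,0,0.64],75],[[0,0,0],[-0.64,0,0.64],75]]'

```text
t: 8.88
eef_pos: [0.4434, -0.2489, 0.0197]
orientation: [-3.14, -0.782, 1.713]
contact_force: [-0.3, -0.0, -0.0]
grip_width: 0.877
gripper_force: 0.0
```

Request:
send_rows --increments '[[[0,0,0],[0,0,0],40],[[0,0,0],[0,0,0],40],[[0,0,0],[0,0,0],40],[[0,0,0],[0,0,0],40],[[0,0,0],[0,0,0],40]]'

```text
t: 9.3
eef_pos: [0.4441, -0.2497, 0.0214]
orientation: [3.14, -0.78, 1.715]
contact_force: [1.1, -2.7, 6.6]
grip_width: 0.577
gripper_force: 42.6
```

Run:
```python
from plan import *
st(); print(np.degrees(manip.state()["orientation"]))
plan([([.445,-.262,.13],98.3,45),([.445,-.256,.13],98.3,-45),([.445,-.256,.046],98.3,-45),([.445,-.256,.030],98.3,-45)])
```

```text
9.3 grasp [ 0.446  -0.2629  0.0349] F [ 1.1 -2.7  6.6] w 49.3 g 42.6 q [-0.8   0.3   1.74  0.43  1.76 -1.01]
[179.90433853 -44.66235527  98.24971034]
[0.03, 0.07, -0.01] [1.69, -0.02, -1.67] mm 95
-- [0.445, -0.262, 0.13] 98.3 45
[0.0, -6.0, -0.0] [-0.12, 0.01, -0.12] mm 7
[0.0, -6.0, -0.0] [-0.17, 0.01, -0.05] mm 7
[0.0, -6.0, -0.0] [-0.17, 0.01, 0.05] mm 7
-- [0.445, -0.256, 0.13] 98.3 -45
[-0.0, 0.0, -0.0] [1.48, 0.0, 1.48] mm 84
-- [0.445, -0.256, 0.046] 98.3 -45
[0.0, -0.0, 0.0] [0.28, -0.0, 0.28] mm 16
-- [0.445, -0.256, 0.03] 98.3 -45
```

Request:
send_rows --increments '[[[0,0,0],[0.4,0,-0.4],40],[[0,0,0],[1.0,0,-1.0],40],[[0,0,0],[1.5,0,-1.5],40],[[0,0.05,0],[1.69,-0.02,-1.67],40]]'

```text
t: 9.63
eef_pos: [0.4435, -0.249, 0.1195]
orientation: [3.137, -0.781, 1.717]
contact_force: [0.5, 0.0, -1.2]
grip_width: 0.578
gripper_force: 42.0
```

Request:
send_rows --increments '[[[0,-1.2,0],[-0.03,0,-0.03],40],[[0,-2.4,0],[-0.05,0,-0.05],40],[[0,-3.6,0],[-0.07,0,-0.07],40],[[0,-4.8,0],[-0.1,0,-0.1],40],[[0,-6,0],[-0.12,0,-0.12],40]]'

```text
t: 10.05
eef_pos: [0.4436, -0.2555, 0.1154]
orientation: [3.141, -0.256, 1.714]
contact_force: [-0.1, -0.4, -1.7]
grip_width: 0.578
gripper_force: 41.9
```

Request:
send_rows --increments '[[[0,-1.2,0],[-0.03,0,-0.01],40],[[0,-2.4,0],[-0.07,0,-0.02],40],[[0,-3.6,0],[-0.1,0,-0.03],40],[[0,-4.8,0],[-0.14,0,-0.04],40],[[0,-6,0],[-0.17,0,-0.05],40]]'

```text
t: 10.47
eef_pos: [0.4447, -0.2621, 0.1158]
orientation: [3.14, 0.267, 1.714]
contact_force: [-0.1, -0.6, -1.6]
grip_width: 0.581
gripper_force: 41.9
```

Request:
send_rows --increments '[[[0,-1.2,0],[-0.03,0,0.01],40],[[0,-2.4,0],[-0.07,0,0.02],40],[[0,-3.6,0],[-0.1,0,0.03],40],[[0,-4.8,0],[-0.14,0,0.04],40],[[0,-6,0],[-0.17,0,0.05],40]]'

```text
t: 10.88
eef_pos: [0.4459, -0.2687, 0.1157]
orientation: [3.139, 0.791, 1.714]
contact_force: [-0.1, 0.0, -1.3]
grip_width: 0.58
gripper_force: 42.0
```

Request:
send_rows --increments '[[[0,0.1,0],[0.5,0,0.5],40],[[0,0.1,0],[1.0,0,1.0],40],[[0,0.1,0],[1.4,0,1.4],40],[[0,0.1,0],[1.48,0,1.48],40],[[0,0.1,0],[1.48,0,1.48],40]]'

```text
t: 11.3
eef_pos: [0.4447, -0.2689, 0.03]
orientation: [-3.137, 0.776, 1.717]
contact_force: [0.1, -0.2, -1.6]
grip_width: 0.582
gripper_force: 41.9
```

Request:
send_rows --increments '[[[0,0,0],[0.15,0,0.15],40],[[0,0,0],[0.25,0,0.25],40],[[0,0,0],[0.28,0,0.28],40],[[0,0,0],[0.28,0,0.28],40]]'

```text
t: 11.63
eef_pos: [0.4457, -0.269, 0.016]
orientation: [3.141, 0.777, 1.714]
contact_force: [-0.6, -0.0, -1.1]
grip_width: 0.581
gripper_force: 42.0
```

Run:
```python
from plan import *
st()
```

```text
11.63 grasp [ 0.4438 -0.2558  0.0295] F [-0.6 -0.  -1.1] w 49.7 g 42.0 q [-0.22 -0.19  2.25 -0.91  0.98  0.13]
```

Request:
send_rows --increments '[[[0,-0.1,0],[0.02,0,0.02],40],[[0,-0.1,0],[0.02,0,0.02],40]]'

```text
t: 11.8
eef_pos: [0.4459, -0.2691, 0.0152]
orientation: [3.141, 0.787, 1.713]
contact_force: [-0.2, -1.5, -0.5]
grip_width: 0.582
gripper_force: 42.2
```

Request:
send_rows --increments '[[[0,0,0],[0.02,0,0.02],40],[[0,0,0],[0.02,0,0.02],40]]'

```text
t: 11.97
eef_pos: [0.4462, -0.2693, 0.0151]
orientation: [3.141, 0.788, 1.713]
contact_force: [-2.9, 1.9, 11.2]
grip_width: 0.582
gripper_force: 43.2
```

Request:
send_rows --increments '[[[0,0,0],[0.01,0,0.01],40],[[0,0,0],[0.01,0,0.01],40]]'

```text
t: 12.13
eef_pos: [0.4464, -0.2695, 0.0151]
orientation: [3.14, 0.788, 1.712]
contact_force: [-7.3, 5.6, 16.4]
grip_width: 0.576
gripper_force: 44.1
```

Request:
send_rows --increments '[[[0,0,0],[-0.03,0,-0.03],40],[[0,0,0],[-0.03,0,-0.03],75],[[0,0,0],[-0.03,0,-0.03],75],[[0,0,0],[-0.03,0,-0.03],75],[[0,0,0],[-0.03,0,-0.03],75]]'

```text
t: 12.55
eef_pos: [0.4456, -0.2689, 0.0147]
orientation: [-3.142, 0.786, 1.714]
contact_force: [-0.8, 0.8, 0.3]
grip_width: 0.877
gripper_force: 0.0
```

Request:
send_rows --increments '[[[0,0,0],[0,0,0],75],[[0,0,0],[0,0,0],75],[[0,0,0],[0,0,-0.7],75],[[0,0,0],[-0.5,0,-1.5],75],[[0,0,0],[-1.5,0,-2.0],75]]'

```text
t: 12.97
eef_pos: [0.4426, -0.2516, 0.11]
orientation: [-3.137, 0.783, 1.72]
contact_force: [0.9, 0.1, -0.8]
grip_width: 0.878
gripper_force: 0.0
```

Run:
```python
from plan import *
st(); plan([([.445,-.259,.14],98.3,0)])
f=manip.grab_frame("wrist")
cv2.imwrite("pics/w3.png",f["frame"][:,:,::-1])
```

```text
12.97 grasp [ 0.4407 -0.2384  0.1235] F [ 0.9  0.1 -0.8] w 75.0 g 0.0 q [-0.18 -0.35  2.21 -0.83  1.14 -0.02]
[-0.02, 4.49, 0.01] [-0.16, 0.02, -0.03] mm 7
[-0.02, 4.49, 0.01] [-0.14, 0.02, -0.09] mm 7
-- [0.445, -0.259, 0.14] 98.3 0
```

Request:
send_rows --increments '[[[0,1.1,0],[-0.04,0,-0.01],75],[[0,2.2,0],[-0.08,0.01,-0.02],75],[[0,3.4,0],[-0.12,0.02,-0.03],75],[[0,4.5,0],[-0.16,0.02,-0.03],75],[[0,4.5,0],[-0.16,0.02,-0.03],75]]'

```text
t: 13.43
eef_pos: [0.4456, -0.2592, 0.1181]
orientation: [3.138, 0.39, 1.711]
contact_force: [-0.2, -0.4, 0.7]
grip_width: 0.88
gripper_force: 0.0
```

Request:
send_rows --increments '[[[0,1.1,0],[-0.04,0,-0.02],75],[[0,2.2,0],[-0.08,0.01,-0.05],75],[[0,3.4,0],[-0.12,0.02,-0.07],75],[[0,4.5,0],[-0.14,0.02,-0.09],75],[[0,4.5,0],[-0.14,0.02,-0.09],75]]'

```text
t: 13.85
eef_pos: [0.4459, -0.2626, 0.1211]
orientation: [-3.14, -0.003, 1.711]
contact_force: [0.6, -0.4, 0.3]
grip_width: 0.878
gripper_force: 0.0
```

Run:
```python
from plan import *
st()
f=manip.grab_frame("wrist"); a=f["frame"]
t=manip.grab_frame("side")["frame"]
o=np.hstack([cv2.resize(a[200:350,220:420],(520,390),interpolation=2),cv2.resize(t[165:235,310:360],(279,390),interpolation=2)])
cv2.imwrite("pics/w4.png",o[:,:,::-1])
```

```text
13.85 grasp [ 0.4459 -0.2627  0.1401] F [ 0.6 -0.4  0.3] w 75.0 g 0.0 q [-0.58 -0.18  1.91  0.    1.41 -0.72]
```

View pics/w4.png

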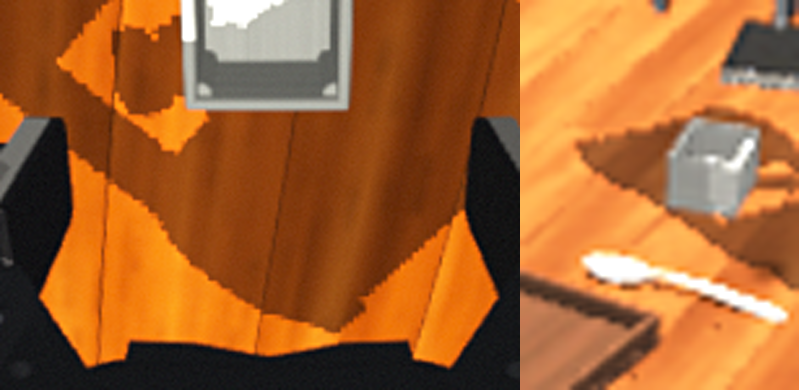

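Foot B stands hollow side up. In the left crop the hollow at (265,40) shows a flat floor with no boss so far, but the crop cuts it off. I save a better crop to compare later, then move to foot A.

Run:
```python
from plan import *
f=manip.grab_frame("wrist"); np.save("Bhollow.npy",f["frame"][120:270,220:420])
s=plan([([.4003,.2674,.16],83.3,30),([.4003,.2674,.075],83.3,30),([.4003,.2674,.028],83.3,30)])
```

```text
[-0.27, 2.0, 0.96] [4.49, 0.27, -0.21] mm 180
[-0.27, 2.0, 0.96] [4.46, -0.11, 0.58] mm 180
[-0.27, 2.0, 0.96] [4.27, -0.5, 1.34] mm 180
-- [0.4003, 0.2674, 0.16] 83.3 30
[-0.0, 0.0, 0.0] [-1.06, -0.0, 1.84] mm 85
-- [0.4003, 0.2674, 0.075] 83.3 30
[-0.0, -0.0, 0.0] [-0.59, -0.0, 1.02] mm 47
-- [0.4003, 0.2674, 0.028] 83.3 30
```

Request:
send_rows --increments '[[[-0.27,2.0,0.96],[4.49,0.27,-0.21],80],[[-0.27,2.0,0.96],[4.49,0.27,-0.21],80],[[-0.27,2.0,0.96],[4.49,0.27,-0.21],80],[[-0.27,2.0,0.96],[4.49,0.27,-0.21],80],[[-0.27,2.0,0.96],[4.49,0.27,-0.21],80]]'

```text
t: 14.42
eef_pos: [0.4299, -0.0778, 0.1295]
orientation: [3.125, -0.173, 1.633]
contact_force: [-0.6, -0.8, 0.4]
grip_width: 0.935
gripper_force: 0.0
```

Request:
send_rows --increments '[[[-0.27,2.0,0.96],[4.46,-0.11,0.58],80],[[-0.27,2.0,0.96],[4.46,-0.11,0.58],80],[[-0.27,2.0,0.96],[4.46,-0.11,0.58],80],[[-0.27,2.0,0.96],[4.46,-0.11,0.58],80],[[-0.27,2.0,0.96],[4.46,-0.11,0.58],80]]'

```text
t: 14.83
eef_pos: [0.4146, 0.1013, 0.1377]
orientation: [3.122, -0.349, 1.55]
contact_force: [0.7, -0.6, 0.3]
grip_width: 0.94
gripper_force: 0.0
```

Request:
send_rows --increments '[[[-0.27,2.0,0.96],[4.27,-0.5,1.34],80],[[-0.27,2.0,0.96],[4.27,-0.5,1.34],80],[[-0.27,2.0,0.96],[4.27,-0.5,1.34],80],[[-0.27,2.0,0.96],[4.27,-0.5,1.34],80],[[-0.27,2.0,0.96],[4.27,-0.5,1.34],80]]'

```text
t: 15.25
eef_pos: [0.3992, 0.2807, 0.1459]
orientation: [3.137, -0.526, 1.461]
contact_force: [0.2, -0.4, -0.5]
grip_width: 0.934
gripper_force: 0.0
```

Run:
```python
from plan import *
st(); plan([([.4003,.2674,.075],83.3,30),([.4003,.2674,.028],83.3,30)])
f=manip.grab_frame("wrist"); a=f["frame"]; np.save("Aapp.npy",a)
o=np.hstack([cv2.resize(np.load("Bhollow.npy"),(400,300),interpolation=2),cv2.resize(a[100:400,120:520],(400,300))])
cv2.imwrite("pics/w5.png",o[:,:,::-1])
```

```text
15.25 grasp [0.3981 0.2712 0.1623] F [ 0.2 -0.4 -0.5] w 79.8 g 0.0 q [ 0.28 -0.45  2.14  0.51  1.27  0.28]
[0.02, -0.02, 0.07] [-1.17, 0.06, 1.84] mm 87
-- [0.4003, 0.2674, 0.075] 83.3 30
[0.0, 0.0, 0.0] [-0.59, -0.0, 1.02] mm 47
-- [0.4003, 0.2674, 0.028] 83.3 30
```

View pics/w5.png

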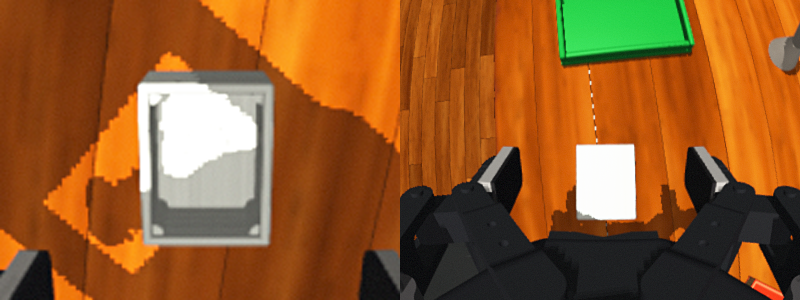

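The left panel shows B's hollow bare, with a flat floor and a sunlit patch but no round boss at (205,155). The right panel shows foot A centred between the fingers at (606,182). I grip A.

Request:
send_rows --increments '[[[0,0,0],[-0.4,0.03,0.6],80],[[0,0,0.07],[-0.8,0.06,1.3],80],[[0,0,0.07],[-1.17,0.06,1.84],80],[[0,0,0.07],[-1.17,0.06,1.84],80]]'

```text
t: 15.63
eef_pos: [0.4002, 0.2721, 0.0531]
orientation: [-3.135, -0.521, 1.448]
contact_force: [-0.8, -0.1, -0.9]
grip_width: 0.938
gripper_force: 0.0
```

Request:
send_rows --increments '[[[0,0,0],[-0.3,0,0.5],80],[[0,0,0],[-0.5,0,0.85],80],[[0,0,0],[-0.59,0,1.02],80],[[0,0,0],[-0.59,0,1.02],80]]'

```text
t: 15.97
eef_pos: [0.4029, 0.273, 0.0113]
orientation: [-3.14, -0.525, 1.45]
contact_force: [-0.7, 0.0, 0.1]
grip_width: 0.939
gripper_force: 0.0
```

Request:
send_rows --increments '[[[0,0,0],[0,0,0],40],[[0,0,0],[0,0,0],40],[[0,0,0],[0,0,0],40],[[0,0,0],[0,0,0],40],[[0,0,0],[0,0,0],40]]'

```text
t: 16.38
eef_pos: [0.4044, 0.2733, 0.0136]
orientation: [3.14, -0.528, 1.451]
contact_force: [-2.6, -1.6, 7.5]
grip_width: 0.576
gripper_force: 41.8
```

Run:
```python
from plan import *
st(); print(np.degrees(manip.state()["orientation"]))
plan([([.4003,.2674,.13],83.3,30),([.45,.268,.13],83.3,-60),([.45,.268,.050],83.3,-60),([.45,.268,.037],83.3,-60)])
```

```text
16.38 grasp [0.4033 0.2638 0.03  ] F [-2.6 -1.6  7.5] w 49.2 g 41.8 q [ 0.26 -0.3   2.26  0.57  1.04  0.12]
[179.89991402 -30.22545121  83.15514093]
[0.03, -0.05, -0.03] [1.33, -0.08, -2.12] mm 100
-- [0.4003, 0.2674, 0.13] 83.3 30
[0.0, -6.0, -0.0] [-0.11, 0.41, -0.13] mm 18
[0.0, -6.0, -0.0] [-0.16, 0.41, -0.06] mm 18
[0.0, -6.0, -0.0] [-0.17, 0.41, 0.03] mm 18
-- [0.45, 0.268, 0.13] 83.3 -60
[-0.0, 0.0, -0.0] [1.73, -0.0, 1.0] mm 80
-- [0.45, 0.268, 0.05] 83.3 -60
[-0.0, 0.0, -0.0] [0.28, -0.0, 0.16] mm 13
-- [0.45, 0.268, 0.037] 83.3 -60
```

Request:
send_rows --increments '[[[0,0,0],[0.3,0,-0.5],40],[[0,0,0],[0.8,0,-1.2],40],[[0,0,0],[1.2,-0.08,-1.9],40],[[0,0,0],[1.33,-0.08,-2.12],40]]'

```text
t: 16.72
eef_pos: [0.4022, 0.2772, 0.1178]
orientation: [3.135, -0.529, 1.454]
contact_force: [0.7, 0.6, -0.3]
grip_width: 0.579
gripper_force: 42.4
```

Request:
send_rows --increments '[[[0,-1.2,0],[-0.02,0.08,-0.03],40],[[0,-2.4,0],[-0.04,0.16,-0.05],40],[[0,-3.6,0],[-0.06,0.25,-0.08],40],[[0,-4.8,0],[-0.09,0.33,-0.1],40],[[0,-6,0],[-0.11,0.41,-0.13],40]]'

```text
t: 17.13
eef_pos: [0.4172, 0.2684, 0.1156]
orientation: [3.139, 0.001, 1.45]
contact_force: [0.3, -0.6, -2.6]
grip_width: 0.576
gripper_force: 42.2
```

Request:
send_rows --increments '[[[0,-1.2,0],[-0.03,0.08,-0.01],40],[[0,-2.4,0],[-0.06,0.16,-0.02],40],[[0,-3.6,0],[-0.1,0.25,-0.04],40],[[0,-4.8,0],[-0.13,0.33,-0.05],40],[[0,-6,0],[-0.16,0.41,-0.06],40]]'

```text
t: 17.55
eef_pos: [0.4325, 0.2606, 0.1177]
orientation: [3.139, 0.525, 1.449]
contact_force: [-0.2, -0.3, -2.3]
grip_width: 0.576
gripper_force: 42.3
```

Request:
send_rows --increments '[[[0,-1.2,0],[-0.03,0.08,0],40],[[0,-2.4,0],[-0.06,0.16,0.01],40],[[0,-3.6,0],[-0.1,0.25,0.02],40],[[0,-4.8,0],[-0.13,0.33,0.02],40],[[0,-6,0],[-0.17,0.41,0.03],40]]'

```text
t: 17.97
eef_pos: [0.4479, 0.2523, 0.1196]
orientation: [3.139, 1.048, 1.448]
contact_force: [0.2, -1.0, -1.3]
grip_width: 0.576
gripper_force: 42.3
```

Run:
```python
from plan import *
st(); plan([([.45,.268,.050],83.3,-60),([.45,.268,.039],83.3,-60)])
```

```text
17.97 grasp [0.4499 0.2687 0.1291] F [ 0.2 -1.  -1.3] w 49.2 g 42.3 q [ 0.77  0.33  1.63 -0.65  2.02  0.87]
[-0.02, 0.01, -0.03] [1.71, 0.0, 1.0] mm 79
-- [0.45, 0.268, 0.05] 83.3 -60
[0.0, -0.0, 0.0] [0.24, -0.0, 0.14] mm 11
-- [0.45, 0.268, 0.039] 83.3 -60
```

Request:
send_rows --increments '[[[0,0,0],[0.6,0,0.35],40],[[0,0,0],[1.2,0,0.7],40],[[0,0,0],[1.6,0,0.93],40],[[0,0,0],[1.71,0,1.0],40],[[0,0,0],[1.71,0,1.0],40]]'

```text
t: 18.38
eef_pos: [0.4473, 0.2512, 0.0391]
orientation: [-3.139, 1.046, 1.452]
contact_force: [-0.5, -0.1, -0.4]
grip_width: 0.574
gripper_force: 42.4
```

Request:
send_rows --increments '[[[0,0,0],[0.1,0,0.06],40],[[0,0,0],[0.2,0,0.12],40],[[0,0,0],[0.24,0,0.14],40],[[0,0,0],[0.24,0,0.14],40]]'

```text
t: 18.72
eef_pos: [0.4476, 0.2515, 0.029]
orientation: [3.141, 1.044, 1.45]
contact_force: [-0.6, 1.0, -0.5]
grip_width: 0.579
gripper_force: 42.4
```

Request:
send_rows --increments '[[[0,0,0],[0.03,0,0.02],40],[[0,0,0],[0.03,0,0.02],40]]'

```text
t: 18.88
eef_pos: [0.4475, 0.2514, 0.0274]
orientation: [3.141, 1.044, 1.45]
contact_force: [0.4, -0.0, -1.5]
grip_width: 0.581
gripper_force: 42.4
```

Request:
send_rows --increments '[[[0,0,0],[0.03,0,0.02],40],[[0,0,0],[0.03,0,0.02],40]]'

```text
t: 19.05
eef_pos: [0.4475, 0.2513, 0.0257]
orientation: [-3.141, 1.044, 1.451]
contact_force: [-0.3, 1.2, -0.1]
grip_width: 0.581
gripper_force: 42.4
```

Run:
```python
from plan import *
st()
```

```text
19.05 grasp [0.4494 0.2676 0.0352] F [-0.3  1.2 -0.1] w 49.6 g 42.4 q [ 0.77  0.44  1.66 -0.61  1.91  0.96]
```

Request:
send_rows --increments '[[[0,0,0],[0.02,0,0.01],40],[[0,0,0],[0.02,0,0.01],40]]'

```text
t: 19.22
eef_pos: [0.4474, 0.2513, 0.0247]
orientation: [-3.141, 1.044, 1.451]
contact_force: [0.5, -1.0, -1.3]
grip_width: 0.582
gripper_force: 42.4
```

Request:
send_rows --increments '[[[0,0,0],[0.02,0,0.01],40],[[0,0,0],[0.02,0,0.01],40]]'

```text
t: 19.38
eef_pos: [0.4475, 0.2514, 0.024]
orientation: [-3.141, 1.044, 1.451]
contact_force: [1.0, 0.3, -0.8]
grip_width: 0.578
gripper_force: 42.4
```

Request:
send_rows --increments '[[[0,0,0],[0.02,0,0.01],40],[[0,0,0],[0.02,0,0.01],40]]'

```text
t: 19.55
eef_pos: [0.4475, 0.2515, 0.024]
orientation: [3.141, 1.045, 1.449]
contact_force: [-1.6, -1.4, 7.9]
grip_width: 0.583
gripper_force: 42.8
```

Request:
send_rows --increments '[[[0,0,0],[0,0,0],75],[[0,0,0],[0,0,0],75],[[0,0,0],[0,0,0],75],[[0,0,0],[0,0,0],75],[[0,0,0],[0,0,0],75]]'

```text
t: 19.97
eef_pos: [0.4475, 0.2514, 0.023]
orientation: [-3.141, 1.044, 1.451]
contact_force: [0.0, 0.5, -0.3]
grip_width: 0.874
gripper_force: 0.0
```

Request:
send_rows --increments '[[[0,0,0],[0,0,-0.2],75],[[0,0,0],[-0.1,0,-0.7],75],[[0,0,0],[-0.6,0,-1.4],75],[[0,0,0],[-1.4,0,-2.0],75],[[0,0,0],[-1.9,0,-2.0],75]]'

```text
t: 20.38
eef_pos: [0.452, 0.2849, 0.1334]
orientation: [3.136, 1.041, 1.447]
contact_force: [1.0, -0.3, 0.4]
grip_width: 0.877
gripper_force: 0.0
```

Run:
```python
from plan import *
st(); plan([([.4494,.2507,.14],83.2,45),([.4494,.2507,.07],83.2,45),([.4494,.2507,.034],83.2,45)])
```

```text
20.38 grasp [0.4539 0.3012 0.143 ] F [ 1.  -0.3  0.4] w 74.9 g 0.0 q [ 0.8   0.36  1.56 -0.64  2.06  0.87]
[0.01, 5.23, -0.0] [-0.03, 0.01, 0.13] mm 6
[0.01, 5.23, -0.0] [-0.09, 0.01, 0.11] mm 6
[0.01, 5.23, -0.0] [-0.12, 0.01, 0.06] mm 6
[0.01, 5.23, -0.0] [-0.14, 0.01, -0.0] mm 6
-- [0.4494, 0.2507, 0.14] 83.2 45
[0.0, 0.0, -0.0] [-1.24, -0.0, 1.24] mm 70
-- [0.4494, 0.2507, 0.07] 83.2 45
[0.0, 0.0, -0.0] [-0.64, 0.0, 0.64] mm 36
-- [0.4494, 0.2507, 0.034] 83.2 45
```

Request:
send_rows --increments '[[[0,1.3,0],[0,0,0.03],75],[[0,2.6,0],[-0.01,0,0.06],75],[[0,3.9,0],[-0.02,0,0.1],75],[[0,5.23,0],[-0.03,0.01,0.13],75]]'

```text
t: 20.72
eef_pos: [0.4511, 0.2781, 0.1282]
orientation: [3.141, 0.582, 1.451]
contact_force: [0.3, 0.5, 0.7]
grip_width: 0.875
gripper_force: 0.0
```

Request:
send_rows --increments '[[[0,1.3,0],[-0.02,0,0.03],75],[[0,2.6,0],[-0.04,0,0.06],75],[[0,3.9,0],[-0.07,0,0.09],75],[[0,5.23,0],[-0.09,0.01,0.11],75]]'

```text
t: 21.05
eef_pos: [0.451, 0.2723, 0.1271]
orientation: [3.14, 0.125, 1.451]
contact_force: [-0.3, 0.2, 0.1]
grip_width: 0.876
gripper_force: 0.0
```

Request:
send_rows --increments '[[[0,1.3,0],[-0.03,0,0.02],75],[[0,2.6,0],[-0.06,0,0.04],75],[[0,3.9,0],[-0.09,0,0.05],75],[[0,5.23,0],[-0.12,0.01,0.06],75]]'

```text
t: 21.38
eef_pos: [0.451, 0.267, 0.1257]
orientation: [3.138, -0.331, 1.452]
contact_force: [-0.2, 1.0, 0.0]
grip_width: 0.88
gripper_force: 0.0
```

Request:
send_rows --increments '[[[0,1.3,0],[-0.03,0,0],75],[[0,2.6,0],[-0.07,0,0],75],[[0,3.9,0],[-0.1,0,0],75],[[0,5.23,0],[-0.14,0.01,0],75],[[0,5.23,0],[-0.14,0.01,0],75]]'

```text
t: 21.8
eef_pos: [0.4497, 0.26, 0.1207]
orientation: [-3.138, -0.787, 1.446]
contact_force: [-0.7, -0.7, -1.6]
grip_width: 0.88
gripper_force: 0.0
```

Run:
```python
from plan import *
st(); plan([([.4494,.2507,.07],83.2,45),([.4494,.2507,.034],83.2,45)])
f=manip.grab_frame("wrist")["frame"]; h=cv2.cvtColor(f,cv2.COLOR_RGB2HSV)
m=((h[...,1]<70)&(h[...,2]>200)).astype(np.uint8); m[:200]=0
for c in cv2.findContours(m,0,2)[0]:
    if cv2.contourArea(c)>300: print(cv2.boundingRect(c))
```

```text
21.8 grasp [0.4481 0.2466 0.1341] F [-0.7 -0.7 -1.6] w 75.1 g 0.0 q [ 0.07 -0.32  2.17  0.83  1.24 -0.07]
[0.01, -0.02, -0.05] [-1.06, 0.02, 1.21] mm 64
-- [0.4494, 0.2507, 0.07] 83.2 45
[0.0, -0.0, -0.0] [-0.64, -0.0, 0.64] mm 36
-- [0.4494, 0.2507, 0.034] 83.2 45
(284, 259, 76, 56)
(585, 237, 33, 55)
```

Request:
send_rows --increments '[[[0,0,0],[-0.4,0,0.4],75],[[0,0,0],[-0.8,0,0.85],75],[[0,0,-0.05],[-1.06,0.02,1.21],75],[[0,0,-0.05],[-1.06,0.02,1.21],75]]'

```text
t: 22.18
eef_pos: [0.4504, 0.2657, 0.0553]
orientation: [-3.141, -0.777, 1.455]
contact_force: [-0.9, -0.3, -0.7]
grip_width: 0.877
gripper_force: 0.0
```

Request:
send_rows --increments '[[[0,0,0],[-0.3,0,0.3],75],[[0,0,0],[-0.6,0,0.6],75],[[0,0,0],[-0.64,0,0.64],75],[[0,0,0],[-0.64,0,0.64],75]]'

```text
t: 22.52
eef_pos: [0.4516, 0.2654, 0.0224]
orientation: [3.139, -0.78, 1.457]
contact_force: [0.2, 0.8, 0.6]
grip_width: 0.876
gripper_force: 0.0
```

Request:
send_rows --increments '[[[0,0,0],[0,0,0],40],[[0,0,0],[0,0,0],40],[[0,0,0],[0,0,0],40],[[0,0,0],[0,0,0],40],[[0,0,0],[0,0,0],40]]'

```text
t: 22.93
eef_pos: [0.4523, 0.2651, 0.0235]
orientation: [3.135, -0.782, 1.458]
contact_force: [-1.8, -1.0, 7.4]
grip_width: 0.58
gripper_force: 41.5
```

Run:
```python
from plan import *
st(); print(np.degrees(manip.state()["orientation"]))
plan([([.45,.25,.13],83.2,45),([.45,.26,.13],83.2,-45),([.45,.26,.046],83.2,-45),([.45,.26,.032],83.2,-45)])
```

```text
22.93 grasp [0.4507 0.2519 0.0369] F [-1.8 -1.   7.4] w 49.5 g 41.5 q [ 0.09 -0.17  2.23  0.89  1.09 -0.23]
[179.6365517  -44.82506056  83.54096069]
[0.02, 0.03, 0.05] [1.61, -0.0, -1.68] mm 93
-- [0.45, 0.25, 0.13] 83.2 45
[0.0, -6.0, 0.0] [-0.1, -0.01, -0.1] mm 6
[0.0, -6.0, 0.0] [-0.14, -0.01, -0.04] mm 6
[0.0, -6.0, 0.0] [-0.14, -0.01, 0.04] mm 6
-- [0.45, 0.26, 0.13] 83.2 -45
[-0.0, -0.0, -0.0] [1.48, -0.0, 1.48] mm 84
-- [0.45, 0.26, 0.046] 83.2 -45
[0.0, 0.0, -0.0] [0.25, -0.0, 0.25] mm 14
-- [0.45, 0.26, 0.032] 83.2 -45
```

Request:
send_rows --increments '[[[0,0,0],[0.4,0,-0.4],40],[[0,0,0],[1.0,0,-1.0],40],[[0,0,0],[1.5,0,-1.5],40],[[0,0,0],[1.61,0,-1.68],40]]'

```text
t: 23.27
eef_pos: [0.4525, 0.2636, 0.1202]
orientation: [3.129, -0.783, 1.462]
contact_force: [1.1, -0.3, -0.6]
grip_width: 0.573
gripper_force: 42.2
```

Request:
send_rows --increments '[[[0,-1.2,0],[-0.02,0,-0.02],40],[[0,-2.4,0],[-0.04,0,-0.04],40],[[0,-3.6,0],[-0.06,0,-0.06],40],[[0,-4.8,0],[-0.08,0,-0.08],40],[[0,-6,0],[-0.1,-0.01,-0.1],40]]'

```text
t: 23.68
eef_pos: [0.4506, 0.2574, 0.116]
orientation: [3.136, -0.253, 1.454]
contact_force: [-0.3, -0.9, -2.6]
grip_width: 0.58
gripper_force: 42.1
```

Request:
send_rows --increments '[[[0,-1.2,0],[-0.03,0,-0.01],40],[[0,-2.4,0],[-0.06,0,-0.02],40],[[0,-3.6,0],[-0.08,0,-0.02],40],[[0,-4.8,0],[-0.11,0,-0.03],40],[[0,-6,0],[-0.14,-0.01,-0.04],40]]'

```text
t: 24.1
eef_pos: [0.4494, 0.2522, 0.116]
orientation: [3.136, 0.27, 1.452]
contact_force: [-0.3, -0.4, -2.0]
grip_width: 0.581
gripper_force: 42.1
```

Request:
send_rows --increments '[[[0,-1.2,0],[-0.03,0,0.01],40],[[0,-2.4,0],[-0.06,0,0.02],40],[[0,-3.6,0],[-0.08,0,0.02],40],[[0,-4.8,0],[-0.11,0,0.03],40],[[0,-6,0],[-0.14,-0.01,0.04],40]]'

```text
t: 24.52
eef_pos: [0.4482, 0.2468, 0.1155]
orientation: [3.135, 0.794, 1.449]
contact_force: [1.2, -0.8, -0.8]
grip_width: 0.58
gripper_force: 42.2
```

Request:
send_rows --increments '[[[0,0,0],[0.5,0,0.5],40],[[0,0,0],[1.0,0,1.0],40],[[0,0,0],[1.4,0,1.4],40],[[0,0,0],[1.48,0,1.48],40],[[0,0,0],[1.48,0,1.48],40]]'

```text
t: 24.93
eef_pos: [0.4477, 0.2455, 0.0303]
orientation: [3.14, 0.791, 1.452]
contact_force: [0.3, -0.1, -0.4]
grip_width: 0.583
gripper_force: 42.2
```

Request:
send_rows --increments '[[[0,0,0],[0.15,0,0.15],40],[[0,0,0],[0.25,0,0.25],40],[[0,0,0],[0.27,0,0.27],40],[[0,0,0],[0.27,0,0.27],40]]'

```text
t: 25.27
eef_pos: [0.4483, 0.2459, 0.0162]
orientation: [3.137, 0.789, 1.45]
contact_force: [-0.0, 1.0, -1.0]
grip_width: 0.576
gripper_force: 42.2
```

Run:
```python
from plan import *
st()
```

```text
25.27 grasp [0.4498 0.2593 0.0296] F [-0.  1. -1.] w 49.2 g 42.2 q [ 0.72  0.3   1.74 -0.5   1.72  0.93]
```

Request:
send_rows --increments '[[[0,0,0],[0.02,0,0.02],40],[[0,0,0],[0.03,0,0.03],40],[[0,0,0],[0.03,0,0.03],40]]'

```text
t: 25.52
eef_pos: [0.4483, 0.2459, 0.0144]
orientation: [3.137, 0.789, 1.45]
contact_force: [-0.7, 0.4, -2.3]
grip_width: 0.576
gripper_force: 42.2
```

Request:
send_rows --increments '[[[0,0,0],[0.02,0,0.02],40],[[0,0,0],[0.02,0,0.02],40]]'

```text
t: 25.68
eef_pos: [0.4484, 0.246, 0.0134]
orientation: [3.137, 0.789, 1.45]
contact_force: [0.2, 0.8, 2.0]
grip_width: 0.581
gripper_force: 42.5
```

Request:
send_rows --increments '[[[0,0,0],[0.02,0,0.02],40],[[0,0,0],[0.02,0,0.02],40]]'

```text
t: 25.85
eef_pos: [0.4484, 0.246, 0.0134]
orientation: [3.137, 0.79, 1.449]
contact_force: [-4.3, 0.3, 14.2]
grip_width: 0.583
gripper_force: 43.4
```

Request:
send_rows --increments '[[[0,0,0],[-0.02,0,-0.02],40],[[0,0,0],[-0.02,0,-0.02],75],[[0,0,0],[-0.02,0,-0.02],75],[[0,0,0],[-0.02,0,-0.02],75],[[0,0,0],[-0.02,0,-0.02],75]]'

```text
t: 26.27
eef_pos: [0.4482, 0.2458, 0.013]
orientation: [3.138, 0.79, 1.451]
contact_force: [-0.2, -0.5, 0.5]
grip_width: 0.879
gripper_force: 0.0
```

Request:
send_rows --increments '[[[0,0,0],[0,0,0],75],[[0,0,0],[0,0,0],75],[[0,0,0],[0,0,-0.7],75],[[0,0,0],[-0.5,0,-1.5],75],[[0,0,0],[-1.5,0,-2.0],75]]'

```text
t: 26.68
eef_pos: [0.4495, 0.2631, 0.1091]
orientation: [3.14, 0.791, 1.454]
contact_force: [0.7, 0.8, 0.2]
grip_width: 0.885
gripper_force: 0.0
```

Request:
send_rows --increments '[[[0,1.1,0],[-0.04,0,-0.01],75],[[0,2.2,0],[-0.08,0,-0.02],75],[[0,3.4,0],[-0.12,0,-0.03],75],[[0,4.5,0],[-0.16,0,-0.03],75],[[0,4.5,0],[-0.16,0,-0.03],75]]'

```text
t: 27.1
eef_pos: [0.4498, 0.257, 0.1166]
orientation: [3.135, 0.389, 1.45]
contact_force: [-0.1, -0.4, 1.1]
grip_width: 0.879
gripper_force: 0.0
```

Request:
send_rows --increments '[[[0,1.1,0],[-0.04,0,-0.02],75],[[0,2.2,0],[-0.08,0,-0.05],75],[[0,3.4,0],[-0.12,0,-0.07],75],[[0,4.5,0],[-0.14,0,-0.09],75],[[0,4.5,0],[-0.14,0,-0.09],75]]'

```text
t: 27.52
eef_pos: [0.4488, 0.2528, 0.1203]
orientation: [3.139, 0.001, 1.452]
contact_force: [0.1, -1.0, 0.7]
grip_width: 0.877
gripper_force: 0.0
```

Run:
```python
from plan import *
st()
f=manip.grab_frame("wrist")["frame"]; np.save("Ahollow.npy",f[120:270,220:420])
o=np.hstack([cv2.resize(x,(400,300),interpolation=2) for x in(np.load("Bhollow.npy"),np.load("Ahollow.npy"))])
cv2.imwrite("pics/w6.png",o[:,:,::-1])
```

```text
27.52 grasp [0.4487 0.2528 0.1393] F [ 0.1 -1.   0.7] w 74.9 g 0.0 q [ 0.46 -0.19  1.92 -0.    1.41  0.58]
```

View pics/w6.png

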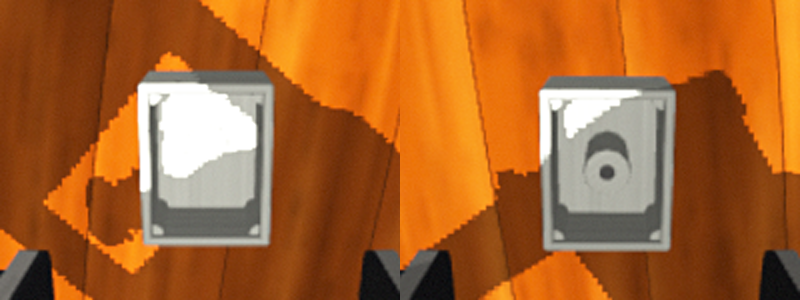

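The right panel shows A with a round boss at (605,170), so it is sound and stays where it is. The left panel shows B bare, so it is faulty and goes in the tray.

Run:
```python
from plan import *
plan([([.4450,-.2595,.14],98.3,0),([.4450,-.2595,.07],98.3,0),([.4450,-.2595,.026],98.3,0),([.4450,-.2595,.13],98.3,0),([.469,.008,.13],82.6,0),([.469,.008,.055],82.6,0),([.469,.008,.035],82.6,0)])
```

```text
[0.01, 0.02, -1.01] [-4.24, 0.48, 0.02] mm 171
[0.01, 0.02, -1.01] [-4.27, 0.1, 0.01] mm 171
[0.01, 0.02, -1.01] [-4.26, -0.27, 0.0] mm 171
-- [0.445, -0.2595, 0.14] 98.3 0
[-0.0, -0.0, 0.0] [0.0, -0.0, 1.75] mm 70
-- [0.445, -0.2595, 0.07] 98.3 0
[-0.0, 0.0, -0.0] [-0.0, -0.0, 1.1] mm 44
-- [0.445, -0.2595, 0.026] 98.3 0
[0.0, 0.0, -0.0] [0.0, 0.0, -2.6] mm 104
-- [0.445, -0.2595, 0.13] 98.3 0
[-0.0, -0.0, 1.57] [3.27, 0.78, 0.0] mm 134
[-0.0, -0.0, 1.57] [3.34, 0.33, 0.0] mm 134
-- [0.469, 0.008, 0.13] 82.6 0
[-0.0, -0.0, -0.0] [-0.0, -0.0, 1.88] mm 75
-- [0.469, 0.008, 0.055] 82.6 0
[0.0, 0.0, 0.0] [-0.0, -0.0, 0.5] mm 20
-- [0.469, 0.008, 0.035] 82.6 0
```

Request:
send_rows --increments '[[[0,0,-1],[-4.24,0.48,0.02],78],[[0,0,-1],[-4.24,0.48,0.02],78],[[0,0,-1],[-4.24,0.48,0.02],78],[[0,0,-1],[-4.24,0.48,0.02],78],[[0,0,-1],[-4.24,0.48,0.02],78]]'

```text
t: 27.98
eef_pos: [0.4477, 0.0786, 0.1195]
orientation: [-3.141, 0.009, 1.538]
contact_force: [0.4, 0.2, -0.5]
grip_width: 0.915
gripper_force: 0.0
```

Request:
send_rows --increments '[[[0,0,-1],[-4.27,0.1,0.01],78],[[0,0,-1],[-4.27,0.1,0.01],78],[[0,0,-1],[-4.27,0.1,0.01],78],[[0,0,-1],[-4.27,0.1,0.01],78],[[0,0,-1],[-4.27,0.1,0.01],78]]'

```text
t: 28.4
eef_pos: [0.4465, -0.0923, 0.1199]
orientation: [-3.139, 0.008, 1.625]
contact_force: [0.5, 0.8, 0.3]
grip_width: 0.913
gripper_force: 0.0
```

Request:
send_rows --increments '[[[0,0,-1],[-4.26,-0.27,0],78],[[0,0,-1],[-4.26,-0.27,0],78],[[0,0,-1],[-4.26,-0.27,0],78],[[0,0,-1],[-4.26,-0.27,0],78],[[0,0,-1],[-4.26,-0.27,0],78]]'

```text
t: 28.82
eef_pos: [0.4456, -0.2628, 0.1202]
orientation: [-3.138, 0.005, 1.713]
contact_force: [0.8, 0.3, 0.2]
grip_width: 0.913
gripper_force: 0.0
```

Run:
```python
from plan import *
st(); plan([([.4450,-.2595,.07],98.3,0),([.4450,-.2595,.026],98.3,0)])
```

```text
28.82 grasp [ 0.4457 -0.2627  0.1392] F [0.8 0.3 0.2] w 78.0 g 0.0 q [-0.58 -0.18  1.91 -0.01  1.41 -0.72]
[-0.04, 0.06, -0.03] [0.09, 0.0, 1.73] mm 69
-- [0.445, -0.2595, 0.07] 98.3 0
[0.0, -0.0, -0.0] [-0.0, -0.0, 1.1] mm 44
-- [0.445, -0.2595, 0.026] 98.3 0
```

Request:
send_rows --increments '[[[0,0,0],[0.04,0,0.8],78],[[0,0.05,0],[0.09,0,1.5],78],[[0,0.05,0],[0.09,0,1.73],78],[[0,0.05,0],[0.09,0,1.73],78]]'

```text
t: 29.15
eef_pos: [0.4447, -0.2537, 0.049]
orientation: [-3.137, -0.003, 1.716]
contact_force: [0.7, -0.6, 0.8]
grip_width: 0.916
gripper_force: 0.0
```

Request:
send_rows --increments '[[[0,0,0],[0,0,0.5],78],[[0,0,0],[0,0,0.9],78],[[0,0,0],[0,0,1.1],78],[[0,0,0],[0,0,1.1],78]]'

```text
t: 29.48
eef_pos: [0.4456, -0.2545, 0.0073]
orientation: [-3.141, -0.001, 1.716]
contact_force: [-0.7, 0.8, 0.6]
grip_width: 0.913
gripper_force: 0.0
```

Request:
send_rows --increments '[[[0,0,0],[0,0,0],40],[[0,0,0],[0,0,0],40],[[0,0,0],[0,0,0],40],[[0,0,0],[0,0,0],40],[[0,0,0],[0,0,0],40]]'

```text
t: 29.9
eef_pos: [0.4464, -0.2555, 0.0095]
orientation: [3.138, 0.002, 1.715]
contact_force: [1.0, 1.0, 7.7]
grip_width: 0.573
gripper_force: 42.8
```

Run:
```python
from plan import *
st(); plan([([.4450,-.2595,.13],98.3,0),([.469,.008,.13],82.6,0),([.469,.008,.055],82.6,0),([.469,.008,.036],82.6,0)])
```

```text
29.9 grasp [ 0.4463 -0.2555  0.0285] F [1.  1.  7.7] w 48.9 g 42.8 q [-0.57 -0.08  2.02  0.    1.2  -0.71]
[0.04, 0.02, -0.0] [-0.1, -0.04, -2.54] mm 102
-- [0.445, -0.2595, 0.13] 98.3 0
[0.0, -0.0, 1.57] [3.27, 0.78, 0.0] mm 134
[0.0, -0.0, 1.57] [3.34, 0.33, 0.0] mm 134
-- [0.469, 0.008, 0.13] 82.6 0
[-0.0, 0.0, -0.0] [-0.0, -0.0, 1.88] mm 75
-- [0.469, 0.008, 0.055] 82.6 0
[-0.0, 0.0, -0.0] [-0.0, -0.0, 0.48] mm 19
-- [0.469, 0.008, 0.036] 82.6 0
```

Request:
send_rows --increments '[[[0,0,0],[0,0,-0.6],40],[[0,0,0],[0,0,-1.5],40],[[0,0,0],[0,0,-2.2],40],[[0,0,0],[-0.1,0,-2.54],40]]'

```text
t: 30.23
eef_pos: [0.447, -0.2594, 0.114]
orientation: [3.136, 0.003, 1.716]
contact_force: [0.0, 0.0, -1.3]
grip_width: 0.582
gripper_force: 42.6
```

Request:
send_rows --increments '[[[0,0,0.3],[0.6,0.15,0],40],[[0,0,0.6],[1.3,0.3,0],40],[[0,0,0.9],[2.0,0.47,0],40],[[0,0,1.2],[2.7,0.64,0],40],[[0,0,1.57],[3.27,0.78,0],40]]'

```text
t: 30.65
eef_pos: [0.4579, -0.1237, 0.1093]
orientation: [3.14, -0.0, 1.577]
contact_force: [0.3, -0.5, -0.9]
grip_width: 0.575
gripper_force: 42.6
```

Request:
send_rows --increments '[[[0,0,0.3],[0.8,0.08,0],40],[[0,0,0.6],[1.6,0.16,0],40],[[0,0,0.9],[2.4,0.24,0],40],[[0,0,1.3],[3.0,0.3,0],40],[[0,0,1.57],[3.34,0.33,0],40]]'

```text
t: 31.07
eef_pos: [0.4703, 0.0107, 0.1093]
orientation: [3.14, -0.001, 1.441]
contact_force: [0.7, -0.6, -2.5]
grip_width: 0.58
gripper_force: 42.5
```

Run:
```python
from plan import *
st(); plan([([.469,.004,.055],82.6,0),([.469,.004,.037],82.6,0)])
```

```text
31.07 grasp [0.4702 0.0107 0.1283] F [ 0.7 -0.6 -2.5] w 49.5 g 42.5 q [-0.03 -0.29  2.02  0.    1.41  0.1 ]
[0.02, -0.01, -0.01] [-0.17, -0.01, 1.83] mm 74
-- [0.469, 0.004, 0.055] 82.6 0
[0.0, 0.0, 0.0] [0.0, -0.0, 0.45] mm 18
-- [0.469, 0.004, 0.037] 82.6 0
```

Request:
send_rows --increments '[[[0,0,0],[0,0,0.6],40],[[0,0,0],[0,0,1.2],40],[[0,0,0],[0,0,1.65],40],[[0,0,0],[0,0,1.83],40],[[0,0,0],[0,0,1.83],40]]'

```text
t: 31.48
eef_pos: [0.4695, 0.0085, 0.0346]
orientation: [-3.14, 0.0, 1.441]
contact_force: [-0.1, 0.2, -1.8]
grip_width: 0.579
gripper_force: 42.5
```

Request:
send_rows --increments '[[[0,0,0],[0,0,0.2],40],[[0,0,0],[0,0,0.35],40],[[0,0,0],[0,0,0.45],40],[[0,0,0],[0,0,0.45],40]]'

```text
t: 31.82
eef_pos: [0.4702, 0.0085, 0.0177]
orientation: [3.14, -0.0, 1.441]
contact_force: [-0.6, 0.4, -1.8]
grip_width: 0.584
gripper_force: 42.5
```

Request:
send_rows --increments '[[[0,0,0],[0,0,0.03],40],[[0,0,0],[0,0,0.03],40]]'

```text
t: 31.98
eef_pos: [0.4706, 0.0086, 0.0173]
orientation: [3.139, -0.0, 1.441]
contact_force: [-0.6, -0.7, -2.3]
grip_width: 0.575
gripper_force: 42.5
```

Request:
send_rows --increments '[[[0,0,0],[0,0,0.03],40],[[0,0,0],[0,0,0.03],40]]'

```text
t: 32.15
eef_pos: [0.4705, 0.0086, 0.0159]
orientation: [3.14, -0.0, 1.441]
contact_force: [-0.2, -0.6, -1.5]
grip_width: 0.579
gripper_force: 42.5
```

Request:
send_rows --increments '[[[0,0,0],[0,0,0.02],40],[[0,0,0],[0,0,0.02],40]]'

```text
t: 32.32
eef_pos: [0.4706, 0.0086, 0.0155]
orientation: [3.139, -0.0, 1.441]
contact_force: [-1.6, 1.1, 3.1]
grip_width: 0.579
gripper_force: 42.9
```

Request:
send_rows --increments '[[[0,0,0],[0,0,0.02],40],[[0,0,0],[0,0,0.02],40]]'

```text
t: 32.48
eef_pos: [0.4706, 0.0087, 0.0154]
orientation: [3.14, -0.0, 1.441]
contact_force: [-10.5, 1.0, 16.4]
grip_width: 0.575
gripper_force: 44.6
```

Request:
send_rows --increments '[[[0,0,0],[0,0,0.02],40],[[0,0,0],[0,0,0.02],40]]'

```text
t: 32.65
eef_pos: [0.4707, 0.0086, 0.0154]
orientation: [3.14, -0.0, 1.441]
contact_force: [-16.7, 1.1, 28.8]
grip_width: 0.58
gripper_force: 46.1
```

On the tray floor. I release, rise and check.

Request:
send_rows --increments '[[[0,0,0],[0,0,-0.04],40],[[0,0,0],[0,0,-0.04],66],[[0,0,0],[0,0,-0.04],66],[[0,0,0],[0,0,-0.04],66],[[0,0,0],[0,0,-0.04],66]]'

```text
t: 33.07
eef_pos: [0.4704, 0.0086, 0.0148]
orientation: [3.14, -0.0, 1.441]
contact_force: [-0.4, -0.1, 0.4]
grip_width: 0.771
gripper_force: 0.0
```

Request:
send_rows --increments '[[[0,0,0],[0,0,0],66],[[0,0,0],[0,0,-0.5],66],[[0,0,0],[0,0,-1.3],66],[[0,0,0],[0,0,-2.2],66],[[0,0,0],[0,0,-3.1],66]]'

```text
t: 33.48
eef_pos: [0.4697, 0.0086, 0.1402]
orientation: [3.141, -0.0, 1.441]
contact_force: [0.6, 0.8, -1.2]
grip_width: 0.771
gripper_force: 0.0
```

Request:
send_rows --increments '[[[0,0,0],[0,0,-0.8],66],[[0,0,0],[0,0,-1.5],66],[[0,0,0],[0,0,-1.5],66],[[0,0,0],[0,0,-1.5],66],[[0,0,0],[0,0,-1.5],66]]'

```text
t: 33.9
eef_pos: [0.4699, 0.0086, 0.1981]
orientation: [3.141, -0.0, 1.441]
contact_force: [0.5, 0.0, -0.5]
grip_width: 0.771
gripper_force: 0.0
```

Run:
```python
from plan import *
st()
t=manip.grab_frame("side")["frame"]; w=manip.grab_frame("wrist")["frame"]
o=np.hstack([cv2.resize(t[150:300,240:390],(400,400),interpolation=2),cv2.resize(w[:,120:520],(400,400))])
cv2.imwrite("pics/end.png",o[:,:,::-1])
```

```text
33.9 grasp [0.4699 0.0086 0.2171] F [ 0.5  0.  -0.5] w 65.8 g 0.0 q [-0.04 -0.33  1.91  0.    1.57  0.09]
```

View pics/end.png

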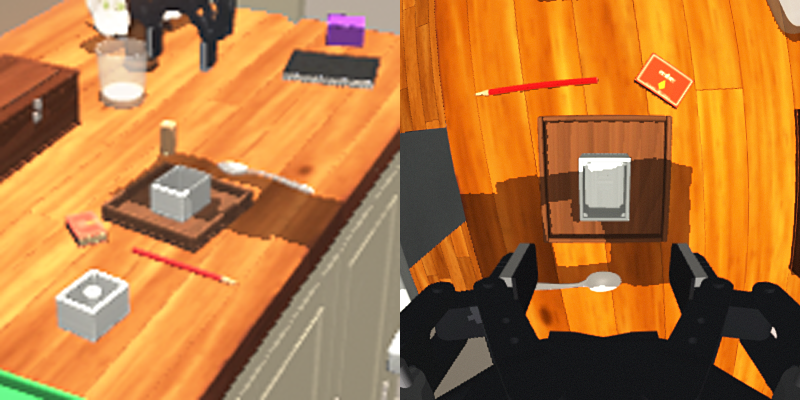

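The bare foot B stands in the wooden tray, wrist view (605,188) and side view (180,192). Foot A, with its boss, stands on the worktop at side view (93,300). The bystanders look unmoved, so I hand the job in.

```bash
python3 -c "
from cell import manip
print(manip.job_done())"
```

```text
the job is handed in; nothing more can be done
None
```

Both feet stand hollow side up: foot B has no boss and is in the wooden tray, foot A has its boss and stands on the worktop outside it; the job was handed in at about 34 s, with no verdict shown.

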